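Make up the new scheme on the site model

TASK

On the architect's site model, lift the roof alone off the house without shifting the house, add the loose upper storey to the house with its walls in line, and put the roof back on top. Then stand the small gabled building midway between the house and the dark grey block, in the same row and with its ridge running along the row, and the round-headed tree behind the house (on the side away from the road), centred on it and about 30 mm clear of its back wall. Everything stands flat and upright, and the spare cone-shaped tree stays where it is.

Things in the scene. Friction and masses are not known exactly. Their poses are not given: they have to be found in the camera images.
- board: the model's base, fixed: pale grey card board, flat top 20 mm above the table, 240 mm (x) by 340 mm (y), contour steps behind. Origin: on the table under the top's middle. +x points from the dark grey road strip on its front edge to the back, within 0.2 rad of the robot's x. House and block stand in a row along y, 180 to 200 mm apart, either one left; the flat top behind the row is empty for 110 mm
- house_c (a point): the house: loose white card ground storey, an open-topped box 84 mm long (y, along the row), 52 mm deep (x), 34 mm high, walls 5 mm thick, 140 g, its underside 20 mm above the table. Point: its centre, 17 mm above its underside. +x points to its back, z up. At the start it wears the roof
- roof_c (a point): white lift-off roof, 50 g, on the house at the start: slab 92 x 60 x 5 mm (y, x, z), on it a solid box with small windows 56 x 26 x 32 mm (y, x, z), under it a tapered locating lip 66 x 34 mm, 6 mm deep, that drops inside the walls with 4 mm play each way. Point: mid-height, 21.5 mm above the lip's foot; slab top 10.5 mm lower. Axes as the house's. Seated on the storey: 35.5 mm above storey_c
- storey_c (a point): the upper storey: white open-topped box on the table beside the board, 84 mm (y) x 52 mm (x), 40 mm high in all, walls 5 mm thick like the house's, a floor, and under it a 6 mm deep tapered locating lip like the roof's, on which it rests; 60 g. Point: its centre, 20 mm above the lip's foot. The front with large windows is -x; yaw within 0.5 rad. Seated on the house: 31 mm above house_c
- gable_c (a point): the small gabled building: solid beech, 46 mm along its ridge (y), 40 mm deep (x), eaves 40 mm and ridge 60 mm high, 60 g, on the table beside the board. Point: its centre, 30 mm above its underside. Either way round will do; yaw within 0.6 rad
- tree_c (a point): the round-headed tree: a beech ball crown 40 mm across (centre 50 mm above the foot, top at 70 mm) on an 8 mm stem and a disc 40 mm across, 6 mm thick; 50 g, on the table beside the board. Point: on its axis, 35 mm above the foot
- block: the existing neighbour: a dark grey card block 60 x 60 mm, 64 mm high, glued to the board in the row. Origin: centre of its underside, 20 mm above the table; axes as the board's
- cone_c (a point): the spare cone-shaped beech tree, 94 mm high, on a disc 40 mm across, standing on the table beside the board; to be left alone. Point: on its axis, 47 mm above the foot

How it is judged:
At the end, for the whole second after the job is handed in: Storey seated on house, roof on storey (8 mm, 0.15 rad, level); house within 15 mm of its place; gabled building within 112 mm of house and block centres, 15 mm of the row line, 0.25 rad; tree axis 57-96 mm behind the house centre, 18 mm of its middle; all upright on the board, at rest (horizontal distance between storey_c and house_c below 0.008 m and z of storey_c in the frame of house_c between 0.027 and 0.035 m and angle between the y axis of storey_c and the y axis of house_c, either way round below 0.15 rad and angle between each of storey_c, roof_c, gable_c, tree_c's own z axis and vertical below 0.08 rad and horizontal distance between roof_c and storey_c below 0.008 m and z of roof_c in the frame of storey_c between 0.0315 and 0.0395 m and angle between the y axis of roof_c and the y axis of storey_c, either way round below 0.15 rad and distance of house_c from where it was at the start of the episode below 0.015 m and angle between house_c's own z axis and vertical below 0.05 rad and horizontal distance between gable_c and house_c below 0.112 m and horizontal distance between gable_c and block below 0.112 m and x of gable_c in the frame of house_c between -0.015 and 0.015 m and angle between the y axis of gable_c and the y axis of house_c, either way round below 0.25 rad and z of gable_c in the frame of board between 0.046 and 0.054 m and x of tree_c in the frame of house_c between 0.057 and 0.096 m and y of tree_c in the frame of house_c between -0.018 and 0.018 m and z of tree_c in the frame of board between 0.051 and 0.059 m and linear speed of each of house, storey, roof, gable, tree below 0.02 m/s); the robot touches nothing.
It fails at once if the house is lifted or shoved more than 15 mm (distance of house_c from where it was at the start of the episode above 0.015 m).
It fails at once if the cone-shaped tree is disturbed (moved more than 25 mm) (distance of cone_c from where it was at the start of the episode above 0.025 m).
It also fails if it takes over 144 s, if anything falls off the work surface, if the arm or the gripper's body presses on something with over 40 N, if the wrist force passes 120 N, or if a joint passes its speed limit or range.

ROBOT

A 6-joint arm with a two-finger parallel gripper is mounted at the origin on the work surface. World frame = base frame: x ahead of the robot, y to its left, z up, the work surface at z = 0. Lengths are in m, angles in rad, forces in N, time in s.
With the tool pointing down it reaches from about 0.425 to 0.95 m from the base axis. Payload 3.5 kg.
Tool frame: the origin (TCP) lies at the very end of the fingers, on their centre line; the grasp point (between the pads) lies 19 mm behind it; x points along the fingers, z is the direction in which the jaws open and shut, and the axes are right-handed (so a half turn about x gives the same grasp; the last joint's range is limited). The gripper opens to 85 mm and grips with 20 to 120 N. Pads are 22 mm wide; open, the fingers measure 114 mm over their backs; the gripper's body (76 mm by 85 mm) begins 54 mm behind the grasp point. The pads swing forward as they close: fully open they stand 13 mm farther back than shut.
Start: joints at [-1.311, 0.286, 1.577, -0, 1.279, -0.15], TCP at [0.269, -0.619, 0.231] pointing down, gripper open.
Joint ranges: [-2.77, 2.77], [-0.9, 2.22], [0.21, 2.48], [-1.53, 4.67], [0.24, 2.81], [-2.84, 2.84]. Speed limits (rad/s): [2.79, 2.79, 3.14, 3.14, 3.14, 3.14].

INTERFACE

Orientations are given as a unit quaternion [x, y, z, w].
In Python, from plant import ctrl, cams gives the robot as it stands.
- The arm moves only by the tool play_rows, never from a script. Its argument "rows" is a list of rows, each a list of 3 entries, a list of its own where there are three numbers: the opening in per cent of the stroke, from 0 (shut) to 100 (fully open), then the shift along the tool's x, y, z in units of 0.3 m (1.0 is 0.3 m), then the turn, a rotation vector about the tool's x, y, z in units of pi/2 rad (1.0 is pi/2 rad). A call has 1 to 10 rows; each row is the pose to reach, as a shift and turn from the pose commanded when the call began, along the tool's axes at that moment; what a row does not reach only later rows make up. A row lasts 1/12 s, in which the tool goes at most 41.7 mm and 7.16 degrees, less where a joint would pass 70% of its speed; a pose out of reach is approached as far as the arm can. A call with a number of a shift or a turn outside -1 to 1 is refused whole. A call with a gripper value outside its range is refused whole. The fingers move at their own pace and stop on an object; "force" is the grip in N (left out, the last holds). Time passes only in rows, so rows that repeat a pose let the fingers close. It gives the time, the measured TCP pose, the force and the opening at its end, in the units of the state.
- ctrl.get_state(): the state, without advancing time (a new reading comes with each control period).
- cams.read_camera(name): name is "scene" or "top" or "wrist"; returns a dict with "color" (420x560x3 uint8, red, green, blue), "fx", "fy", "cx", "cy" (pixels), "view" (4x4, takes a point from world to camera coordinates). Camera axes: x right, y down, z forward; pixel columns grow to the right and rows downward; lengths in m; the calibration is good to about 2 mm. A picture is of the moment at which its call begins. There is no depth.
- ctrl.sign_off(): hands the job in, once; it reports no verdict.
The state is a dict: "time": time; "qpos": joint angles; "dq": joint speeds; "joint_efforts": joint torques, N m; "eef_pos": TCP position; "tcp_rot": TCP orientation; "contact_force": force on the tool from outside, world axes, zero at the start; "wrist_torque": the same for the moment, N m; "opening": opening from 0.0 (shut) to 1.0 (fully open).
Only numpy, scipy, OpenCV 4.12 (cv2) and the standard library are available. Lean on these libraries where they do the work, as an engineer would, in place of code of your own. Each camera call takes 0.05 s, during which the arm holds its last target. There are 200 camera calls.

## Working session

There is one attempt and no reset: what is moved stays moved. The work goes in short steps, Python scripts to look and compute and a tool call to move; the robot and the scene stay as the last step left them, time stands still between calls to the robot, and variables do not carry over. Pictures are saved under pics/ and viewed, about 12 in all and at most 16, crops included, and the job is handed in when it is done.

Besides the shell and the picture viewer there is one more tool, called after "Request:" by a JSON object that holds its "name" and its "arguments". play_rows: Moves the arm, as the interface text tells. Shifts and turns lie within -1 to 1; 1 stands for 0.3 m of shift or pi/2 rad of turn. Its arguments: {"type":"object","properties":{"rows":{"type":"array"},"force":{"type":"number"}},"required":["rows"]}

```bash
ls; mkdir -p pics; python3 - <<'E'
from plant import ctrl,cams
import cv2,numpy as np
s=ctrl.get_state();print({k:np.round(v,3).tolist() for k,v in s.items()})
for n in("scene","top"):
    d=cams.read_camera(n);cv2.imwrite(f"pics/{n}0.png",d["color"][:,:,::-1])
    print(n,d["fx"],d["fy"],d["cx"],d["cy"],np.round(d["view"],4).tolist())
E
```

```text
pics
{'time': 0.0, 'qpos': [-1.311, 0.287, 1.578, 0.0, 1.279, -0.15], 'dq': [-0.001, -0.001, 0.0, -0.0, 0.001, 0.001], 'joint_efforts': [-0.0, -40.598, -29.262, -0.0, 0.006, 0.0], 'eef_pos': [0.269, -0.618, 0.23], 'tcp_rot': [0.388, 0.592, -0.387, 0.591], 'contact_force': [0.077, 0.186, -0.439], 'wrist_torque': [0.005, -0.001, -0.011], 'opening': 1.0}
scene 510.9324935996453 510.9324935996453 280.5943788615422 217.448814217446 [[-0.7024, 0.7117, 0.0067, 0.3414], [0.416, 0.4182, -0.8075, -0.1259], [-0.5776, -0.5644, -0.5898, 1.3522], [0.0, 0.0, 0.0, 1.0]]
top 444.0140513046818 444.0140513046818 281.313529311838 212.1441693835914 [[-0.0124, -0.9999, 0.0103, 0.006], [-0.995, 0.0113, -0.0997, 0.5031], [0.0995, -0.0115, -0.995, 0.9384], [0.0, 0.0, 0.0, 1.0]]
```

View pics/top0.png

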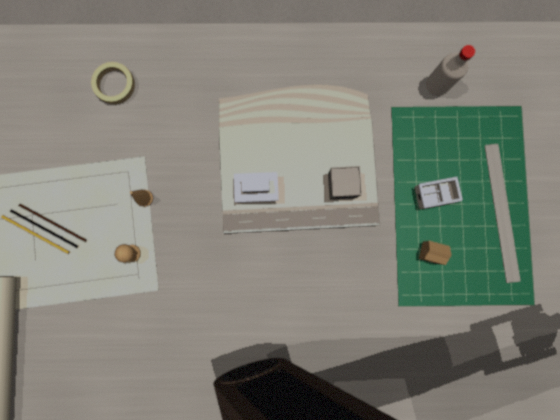

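View pics/scene0.png

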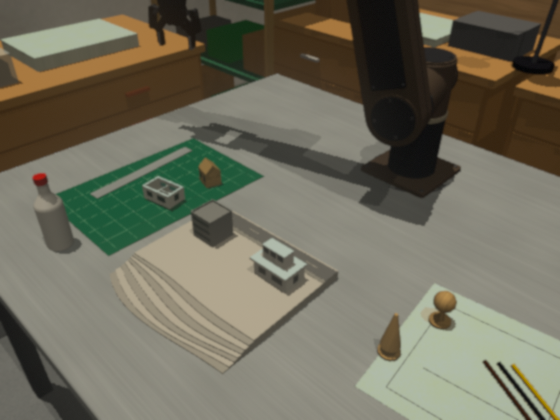

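The top view shows the house at about (257,187), block (345,183), storey (439,193), gable (435,253), round tree (125,253) and cone (143,198). The scene view agrees with this. Next I'll enlarge the objects.

```bash
cat > h.py <<'E'
from plant import ctrl,cams
import cv2,numpy as np
from scipy.spatial.transform import Rotation as R
def pix(d,uv,z):
    "pixel -> world point on height z"
    V=np.array(d["view"]);r=V[:3,:3].T@np.array([(uv[0]-d["cx"])/d["fx"],(uv[1]-d["cy"])/d["fy"],1.])
    c=-V[:3,:3].T@V[:3,3];return c+r*(z-c[2])/r[2]
def proj(d,p):
    V=np.array(d["view"]);q=V[:3,:3]@np.asarray(p)+V[:3,3];return np.array([d["fx"]*q[0]/q[2]+d["cx"],d["fy"]*q[1]/q[2]+d["cy"]])
def crop(d,u,v,w,h,k):
    "enlarged crop with tick labels of the original pixels"
    im=cv2.resize(d["color"][v:v+h,u:u+w,::-1],None,fx=k,fy=k,interpolation=cv2.INTER_CUBIC)
    for a in range((u//10+1)*10,u+w,10):cv2.line(im,((a-u)*k,0),((a-u)*k,6),(0,0,255),1);cv2.putText(im,str(a),((a-u)*k+2,12),0,.33,(0,0,255),1)
    for b in range((v//10+1)*10,v+h,10):cv2.line(im,(0,(b-v)*k),(6,(b-v)*k),(0,0,255),1);cv2.putText(im,str(b),(0,(b-v)*k-2),0,.33,(0,0,255),1)
    return im
def move(T,yaw,tilt=0):
    "shift/turn in units for tool pointing down; yaw = angle of jaw axis (tool z) in world"
    s=ctrl.get_state();A=R.from_quat(s["tcp_rot"])
    for k in(0,np.pi):
        a=yaw+k;z=np.array([np.cos(a),np.sin(a),0]);x=np.array([0,0,-1.]);B=R.from_matrix(np.c_[x,np.cross(z,x),z])
        print("shift",np.round(A.inv().apply(np.array(T)-s["eef_pos"])/.3,4).tolist(),"turn",np.round((A.inv()*B).as_rotvec()/(np.pi/2),4).tolist())
E
python3 - <<'E'
from h import *
d=cams.read_camera("top")
a=crop(d,225,165,64,48,6);b=crop(d,315,155,64,48,6);c=crop(d,409,170,64,48,6);e=crop(d,409,230,64,48,6)
cv2.imwrite("pics/c1.png",np.vstack([np.hstack([a,b]),np.hstack([c,e])]))
A=R.from_quat(ctrl.get_state()["tcp_rot"]).as_matrix();print(A.round(3))
w=cams.read_camera("wrist");cv2.imwrite("pics/w0.png",w["color"][:,:,::-1])
V=np.array(w["view"]);print("cam centre in tool",A.T@(-V[:3,:3].T@V[:3,3]-ctrl.get_state()["eef_pos"]),"\n",V[:3,:3]@A,w["fx"])
E
```

```text
[[-0.     0.917  0.398]
 [ 0.002  0.398 -0.917]
 [-1.     0.    -0.002]]
cam centre in tool [-0.1433419   0.0763948   0.00030703] 
 [[ 8.52305832e-05  5.02409158e-05  9.99999995e-01]
 [-2.99385499e-01 -9.54132233e-01  7.34532783e-05]
 [ 9.54132232e-01 -2.99385504e-01 -6.62798450e-05]] 290.1951848410771
```

View pics/c1.png

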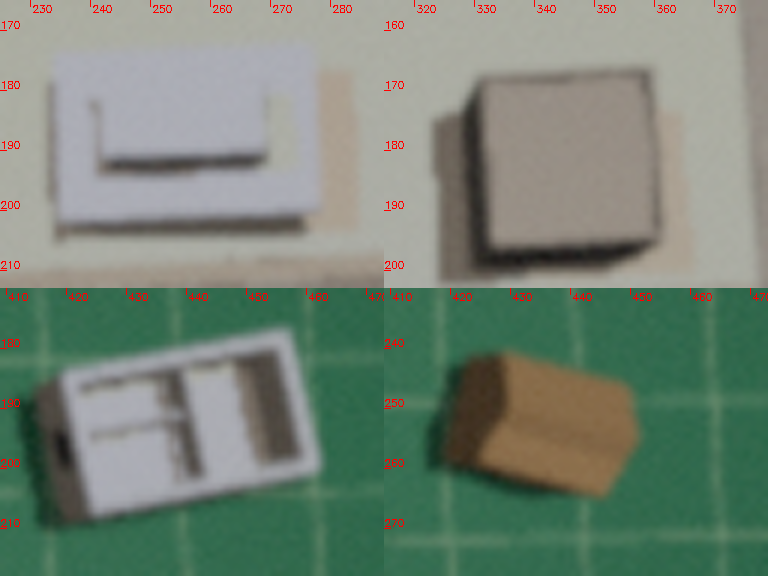

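The crops give these corner pixels. Roof slab: (234.3,174.2) (277.2,172.5) (278.3,200.3) (234.5,202). Block top: (331,168) (360.2,166.7) (361,195) (332.7,196.3). Storey rim: (419.3,183.7) (457.3,176.7) (462.8,200.3) (424.3,208.2). Gable eaves: (430,240.3) (450.3,245.7) (445.8,265) (425.8,259).

```bash
python3 - <<'E'
from h import *
d=cams.read_camera("top")
def q(n,c,z):
    P=np.array([pix(d,u,z) for u in c])[:,:2];e=[P[1]-P[0],P[2]-P[1],P[2]-P[3],P[3]-P[0]]
    yl=-(e[0]+e[2]);xl=-(e[1]+e[3])
    print(n,P.mean(0).round(4),"sides",[round(float(np.linalg.norm(x))*1000) for x in e],"yaw y",round(float(np.arctan2(-yl[0],yl[1])),3) if 0 else round(float(np.arctan2(-(-yl)[0]*-1,yl[1])*-1),3),"yaw x",round(float(np.arctan2(xl[1],xl[0])),3))
q("slab",[(234.3,174.2),(277.2,172.5),(278.3,200.3),(234.5,202)],.059)
q("block",[(331,168),(360.2,166.7),(361,195),(332.7,196.3)],.084)
q("storey",[(419.3,183.7),(457.3,176.7),(462.8,200.3),(424.3,208.2)],.04)
q("gable",[(430,240.3),(450.3,245.7),(445.8,265),(425.8,259)],.04)
print("ball",pix(d,(125,253),.05),"cone",pix(d,(143,198),.05))
E
```

```text
slab [0.5531 0.0528] sides [91, 59, 92, 59] yaw y -0.029 yaw x 0.016
block [ 0.5591 -0.1335] sides [60, 59, 58, 59] yaw y -0.035 yaw x 0.017
storey [ 0.5409 -0.3442] sides [84, 52, 85, 54] yaw y -0.181 yaw x 0.167
gable [ 0.4117 -0.3316] sides [44, 42, 44, 41] yaw y 0.289 yaw x -0.272
ball [0.41867857 0.32753386 0.05      ] cone [0.5340155  0.29223511 0.05      ]
```

```bash
python3 -c "
from h import *
move([.412,-.332,.17],-.28)"
```

```text
shift [0.2031, 0.8184, -0.6864] turn [-0.5608, -0.0006, -0.0004]
shift [0.2031, 0.8184, -0.6864] turn [1.4392, -0.0005, 0.0008]
```

Request:
{"name": "play_rows", "arguments": {"rows": [[100,[0.203,0.818,-0.686],[-0.561,0,0]],[100,[0.203,0.818,-0.686],[-0.561,0,0]],[100,[0.203,0.818,-0.686],[-0.561,0,0]],[100,[0.203,0.818,-0.686],[-0.561,0,0]],[100,[0.203,0.818,-0.686],[-0.561,0,0]],[100,[0.203,0.818,-0.686],[-0.561,0,0]],[100,[0.203,0.818,-0.686],[-0.561,0,0]],[100,[0.203,0.818,-0.686],[-0.561,0,0]],[100,[0.203,0.818,-0.686],[-0.561,0,0]],[100,[0.203,0.818,-0.686],[-0.561,0,0]]]}}

```text
time: 1.08
eef_pos: [0.4125, -0.3308, 0.1699]
tcp_rot: [0.098, 0.701, -0.097, 0.7]
contact_force: [-0.2, -0.3, -0.1]
opening: 1.004
```

```bash
python3 - <<'E'
from h import *
s=ctrl.get_state();print(s["eef_pos"],s["qpos"],R.from_quat(s["tcp_rot"]).as_matrix().round(3).tolist(),s["time"])
w=cams.read_camera("wrist");im=np.ascontiguousarray(w["color"][:,:,::-1])
c,sn=np.cos(-.28),np.sin(-.28)
for x,y,z in[(20,23,40),(-20,23,40),(-20,-23,40),(20,-23,40),(0,23,60),(0,-23,60)]:
    p=proj(w,[.4117+(c*x-sn*y)/1e3,-.3316+(sn*x+c*y)/1e3,z/1e3]);cv2.circle(im,tuple(p.round().astype(int).tolist()),2,(0,0,255),-1)
cv2.imwrite("pics/w1.png",im)
E
```

```text
[ 0.41245537 -0.33082176  0.16993503] [-8.67871174e-01  2.43982092e-02  1.98923802e+00 -3.36310026e-04
  1.12884368e+00 -5.91221862e-01] [[-0.001, 0.273, 0.962], [0.0, 0.962, -0.273], [-1.0, 0.0, -0.001]] 1.0833
```

View pics/w1.png

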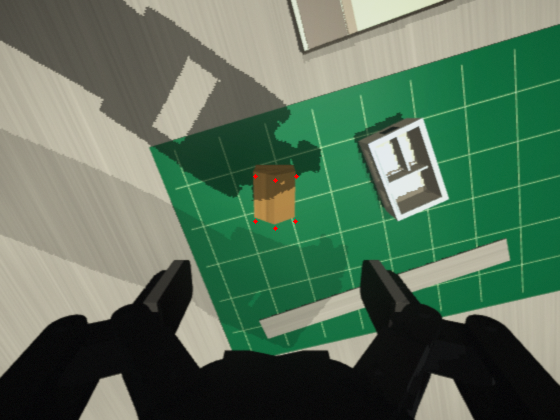

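The reprojected gable corners (red) fall on the wooden gable at (254–296,177–229) to within 1–2 px, so I'm descending to grip it.

Request:
{"name": "play_rows", "arguments": {"rows": [[100,[0.2,0,0],[0,0,0]],[100,[0.4,0,0],[0,0,0]],[100,[0.533,0,0],[0,0,0]],[100,[0.533,0,0],[0,0,0]],[30,[0.533,0,0],[0,0,0]],[30,[0.533,0,0],[0,0,0]],[30,[0.533,0,0],[0,0,0]],[30,[0.533,0,0],[0,0,0]],[30,[0.533,0,0],[0,0,0]],[30,[0.533,0,0],[0,0,0]]], "force": 40}}

```text
time: 1.97
eef_pos: [0.4139, -0.3351, 0.0141]
tcp_rot: [0.097, 0.698, -0.1, 0.702]
contact_force: [-0.1, -0.7, 6.9]
opening: 0.461
```

Request:
{"name": "play_rows", "arguments": {"rows": [[30,[0,0,0],[0,0,0]],[30,[-0.1,0,0],[0,0,0]],[30,[-0.2,0,0],[0,0,0]],[30,[-0.3,0,0],[0,0,0]],[30,[-0.4,0,0],[0,0,0]],[30,[-0.5,0,0],[0,0,0]],[30,[-0.5,0,0],[0,0,0]]]}}

```text
time: 2.55
eef_pos: [0.4151, -0.3357, 0.1692]
tcp_rot: [0.095, 0.696, -0.102, 0.704]
contact_force: [1.5, -1.1, 1.3]
opening: 0.463
```

```bash
python3 - <<'E'
from h import *
s=ctrl.get_state();print(s["eef_pos"],s["contact_force"],R.from_quat(s["tcp_rot"]).as_matrix().round(3).tolist(),s["time"],s["opening"])
w=cams.read_camera("wrist");im=np.ascontiguousarray(w["color"][:,:,::-1])
cv2.imwrite("pics/w2.png",im)
# place: gable centre on tcp xy
move([.556,-.040,.16],.03)
E
```

```text
[ 0.41509953 -0.33570417  0.16923305] [ 1.52714938 -1.13406333  1.26363807] [[0.01, 0.276, 0.961], [-0.011, 0.961, -0.276], [-1.0, -0.008, 0.013]] 2.55 0.46306360507269567
shift [0.0154, 1.0746, 0.1837] turn [-0.197, 0.0051, 0.0046]
shift [0.0154, 1.0746, 0.1837] turn [1.803, 0.0066, -0.0072]
```

View pics/w2.png

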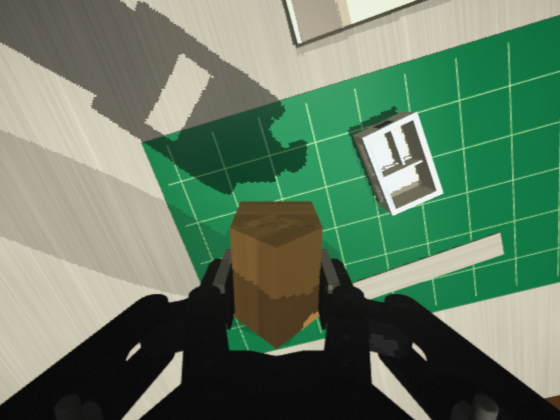

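The gable is held squarely between the pads, at (277,270) in the image. I'm carrying it to the row.

Request:
{"name": "play_rows", "arguments": {"rows": [[30,[0.015,0.98,0.18],[-0.197,0.005,0.005]],[30,[0.015,0.98,0.18],[-0.197,0.005,0.005]],[30,[0.015,0.98,0.18],[-0.197,0.005,0.005]],[30,[0.015,0.98,0.18],[-0.197,0.005,0.005]],[30,[0.015,0.98,0.18],[-0.197,0.005,0.005]],[30,[0.015,0.98,0.18],[-0.197,0.005,0.005]],[30,[0.015,0.98,0.18],[-0.197,0.005,0.005]],[30,[0.015,0.98,0.18],[-0.197,0.005,0.005]],[30,[0.015,0.98,0.18],[-0.197,0.005,0.005]],[30,[0.015,0.98,0.18],[-0.197,0.005,0.005]]]}}

```text
time: 3.43
eef_pos: [0.5443, -0.0645, 0.155]
tcp_rot: [-0.008, 0.71, 0.014, 0.704]
contact_force: [0.2, -0.0, -0.3]
opening: 0.461
```

```bash
python3 - <<'E'
from h import *
s=ctrl.get_state();print(s["eef_pos"],s["contact_force"],R.from_quat(s["tcp_rot"]).as_matrix().round(3).tolist(),s["time"],s["opening"])
move([.556,-.043,.035],.03)
E
```

```text
[ 0.54434802 -0.06453434  0.15499723] [ 0.17131953 -0.02420756 -0.34739648] [[-0.009, -0.031, 0.999], [0.009, 0.999, 0.031], [-1.0, 0.009, -0.009]] 3.4333 0.4614133459517377
shift [0.4002, 0.0669, 0.0445] turn [0.0008, -0.0055, -0.0057]
shift [0.4002, 0.0669, 0.0445] turn [-1.9992, 0.009, -0.0086]
```

Request:
{"name": "play_rows", "arguments": {"rows": [[30,[0.1,0.067,0.0445],[0,-0.0055,-0.0057]],[30,[0.2,0.067,0.0445],[0,-0.0055,-0.0057]],[30,[0.3,0.067,0.0445],[0,-0.0055,-0.0057]],[30,[0.34,0.067,0.0445],[0,-0.0055,-0.0057]],[30,[0.34,0.067,0.0445],[0,-0.0055,-0.0057]],[30,[0.34,0.067,0.0445],[0,-0.0055,-0.0057]],[30,[0.34,0.067,0.0445],[0,-0.0055,-0.0057]]]}}

```text
time: 4.02
eef_pos: [0.5585, -0.0448, 0.0561]
tcp_rot: [-0.01, 0.705, 0.01, 0.709]
contact_force: [0.4, 0.5, 0.1]
opening: 0.464
```

```bash
python3 - <<'E'
from h import *
s=ctrl.get_state();print(s["eef_pos"],s["contact_force"],R.from_quat(s["tcp_rot"]).as_matrix().round(3).tolist(),s["time"],s["opening"])
move([.556,-.043,.035],.03)
d=cams.read_camera("top")
cv2.imwrite("pics/c2.png",crop(d,220,140,160,100,5))
E
```

```text
[ 0.55848418 -0.04481794  0.05605141] [0.42880669 0.53334883 0.06237725] [[0.005, -0.028, 1.0], [-0.001, 1.0, 0.028], [-1.0, -0.001, 0.005]] 4.0167 0.46369901225803534
shift [0.0701, 0.0064, -0.0085] turn [-0.0011, 0.0033, 0.0007]
shift [0.0701, 0.0064, -0.0085] turn [1.9989, 0.001, -0.0052]
```

View pics/c2.png

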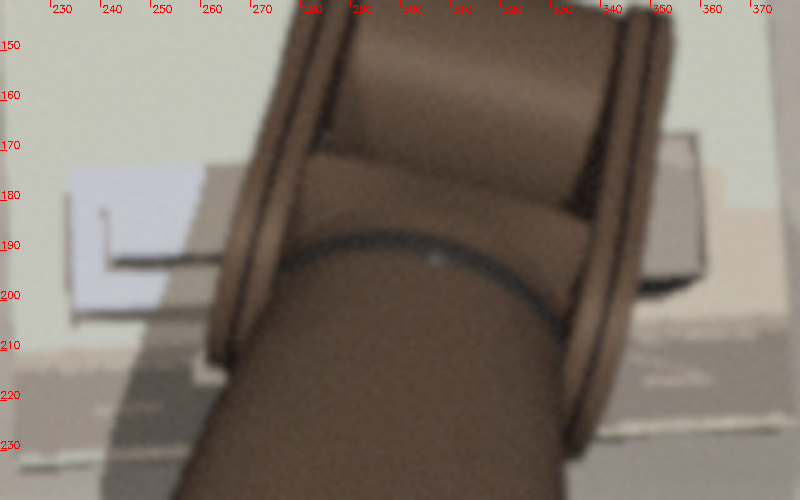

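The arm hides the gable in the top view; the house and block look unmoved. Lowering it now.

Request:
{"name": "play_rows", "arguments": {"rows": [[30,[0.03,0,-0.008],[0,0,0]],[30,[0.05,0,-0.008],[0,0,0]],[30,[0.06,0,-0.008],[0,0,0]],[30,[0.066,0,-0.008],[0,0,0]],[30,[0.07,0,-0.008],[0,0,0]],[30,[0.07,0,-0.008],[0,0,0]],[30,[0.07,0,-0.008],[0,0,0]]]}}

```text
time: 4.65
eef_pos: [0.5549, -0.0435, 0.0341]
tcp_rot: [-0.011, 0.707, 0.011, 0.708]
contact_force: [-2.7, 0.7, 6.7]
opening: 0.46
```

Request:
{"name": "play_rows", "arguments": {"rows": [[65,[0,0,0],[0,0,0]],[75,[0,0,0],[0,0,0]],[75,[0,0,0],[0,0,0]],[75,[0,0,0],[0,0,0]],[75,[-0.1,0,0],[0,0,0]],[75,[-0.2,0,0],[0,0,0]],[75,[-0.33,0,0],[0,0,0]],[75,[-0.45,0,0],[0,0,0]],[75,[-0.45,0,0],[0,0,0]]]}}

```text
time: 5.4
eef_pos: [0.5594, -0.0448, 0.1772]
tcp_rot: [-0.012, 0.701, 0.009, 0.713]
contact_force: [1.1, 0.0, 1.5]
opening: 0.752
```

```bash
python3 - <<'E'
from h import *
s=ctrl.get_state();print(s["eef_pos"],s["contact_force"],R.from_quat(s["tcp_rot"]).as_matrix().round(3).tolist(),s["time"],s["opening"])
# view house from a spot offset so wrist cam sees it; camera is at +tool y
move([.553,.053,.19],.03)
E
```

```text
[ 0.55942673 -0.0447642   0.17719814] [1.08546539 0.01908373 1.45779334] [[0.017, -0.03, 0.999], [-0.004, 1.0, 0.03], [-1.0, -0.005, 0.017]] 5.4 0.7520811211716892
shift [-0.0443, 0.3262, -0.0109] turn [-0.0001, 0.0109, 0.0029]
shift [-0.0443, 0.3262, -0.0109] turn [1.9999, 0.0045, -0.0172]
```

Request:
{"name": "play_rows", "arguments": {"rows": [[75,[-0.04,0.15,-0.011],[0,0,0]],[75,[-0.04,0.326,-0.011],[0,0,0]],[75,[-0.04,0.326,-0.011],[0,0,0]],[75,[-0.04,0.326,-0.011],[0,0,0]],[75,[-0.04,0.326,-0.011],[0,0,0]],[75,[-0.04,0.326,-0.011],[0,0,0]],[75,[-0.04,0.326,-0.011],[0,0,0]],[75,[-0.04,0.326,-0.011],[0,0,0]]]}}

```text
time: 6.07
eef_pos: [0.5484, 0.053, 0.1798]
tcp_rot: [-0.01, 0.706, 0.01, 0.708]
contact_force: [-0.2, 1.0, -0.2]
opening: 0.752
```

```bash
cat >> h.py <<'E'
def box(d,im,c,yaw,hx,hy,z,col=(0,0,255)):
    p=[]
    for x,y in[(hx,hy),(-hx,hy),(-hx,-hy),(hx,-hy)]:
        p.append(proj(d,[c[0]+np.cos(yaw)*x-np.sin(yaw)*y,c[1]+np.sin(yaw)*x+np.cos(yaw)*y,z]))
    cv2.polylines(im,[np.round(np.array(p)*16).astype(int)],True,col,1,cv2.LINE_AA,4)
def st():
    s=ctrl.get_state();print(s["eef_pos"].round(4) if hasattr(s["eef_pos"],"round") else s["eef_pos"],np.round(s["contact_force"],1),"toolx",R.from_quat(s["tcp_rot"]).as_matrix()[:,0].round(3),"t",s["time"],s["opening"])
E
python3 - <<'E'
from h import *
st()
w=cams.read_camera("wrist");im=np.ascontiguousarray(w["color"][:,:,::-1])
c=(.553,.0528)
box(w,im,c,.03,.03,.046,.059);box(w,im,c,.03,.013,.028,.091,(255,0,0));box(w,im,(.556,-.040),.03,.02,.023,.06)
cv2.imwrite("pics/w3.png",cv2.resize(im[40:400],None,fx=1.42,fy=1.42,interpolation=cv2.INTER_CUBIC))
move([.553,.053,.068],.03)
E
```

```text
[0.5484 0.053  0.1798] [-0.2  1.  -0.2] toolx [ 0.002 -0.    -1.   ] t 6.0667 0.7524127448881941
shift [0.3729, -0.0006, 0.0146] turn [-0.0012, 0.0011, 0.0001]
shift [0.3729, -0.0006, 0.0146] turn [1.9988, 0.0001, -0.0018]
```

View pics/w3.png

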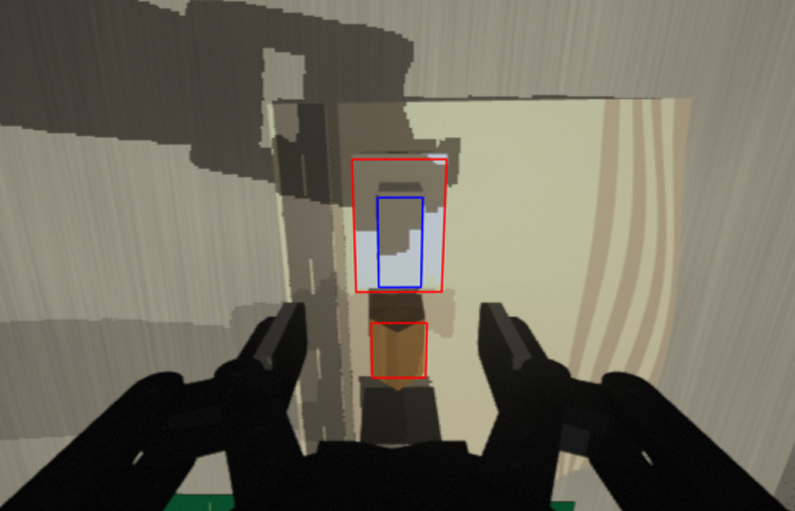

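The roof slab (352–447,155–292) and its box (377–423,197–288) match the predicted outlines to 1–2 mm. The gable is standing in the row. Descending on the roof box.

Request:
{"name": "play_rows", "arguments": {"rows": [[60,[0.1,0,0.015],[0,0,0]],[60,[0.2,0,0.015],[0,0,0]],[60,[0.3,0,0.015],[0,0,0]],[60,[0.35,0,0.015],[0,0,0]],[60,[0.375,0,0.015],[0,0,0]],[60,[0.375,0,0.015],[0,0,0]],[60,[0.375,0,0.015],[0,0,0]]], "force": 25}}

```text
time: 6.7
eef_pos: [0.5536, 0.0538, 0.0682]
tcp_rot: [-0.01, 0.706, 0.01, 0.708]
contact_force: [-0.2, -0.3, 0.2]
opening: 0.6
```

Request:
{"name": "play_rows", "arguments": {"rows": [[20,[0,0,0],[0,0,0]],[20,[0,0,0],[0,0,0]],[20,[0,0,0],[0,0,0]],[20,[0,0,0],[0,0,0]],[20,[0,0,0],[0,0,0]],[20,[0,0,0],[0,0,0]]], "force": 25}}

```text
time: 7.2
eef_pos: [0.5546, 0.054, 0.0696]
tcp_rot: [-0.011, 0.705, 0.01, 0.709]
contact_force: [0.0, -0.3, 5.2]
opening: 0.301
```

Request:
{"name": "play_rows", "arguments": {"rows": [[20,[-0.015,0,0],[0,0,0]],[20,[-0.03,0,0],[0,0,0]],[20,[-0.06,0,0],[0,0,0]],[20,[-0.1,0,0],[0,0,0]],[20,[-0.2,0,0],[0,0,0]],[20,[-0.25,0,0],[0,0,0]],[20,[-0.25,0,0],[0,0,0]],[20,[-0.25,0,0],[0,0,0]]]}}

```text
time: 7.87
eef_pos: [0.5537, 0.0542, 0.1443]
tcp_rot: [-0.011, 0.705, 0.01, 0.709]
contact_force: [-0.4, -0.3, -1.1]
opening: 0.297
```

```bash
python3 - <<'E'
from h import *
st()
w=cams.read_camera("scene")
cv2.imwrite("pics/s1.png",crop(w,100,160,260,195,3))
move([.630,-.055,.15],.03)
E
```

```text
[0.5537 0.0542 0.1443] [-0.4 -0.3 -1.1] toolx [ 0.005 -0.    -1.   ] t 7.8667 0.2972065008104524
shift [-0.0242, -0.3716, 0.2472] turn [-0.0002, 0.0013, 0.0]
shift [-0.0242, -0.3716, 0.2472] turn [1.9998, 0.0, -0.0021]
```

View pics/s1.png

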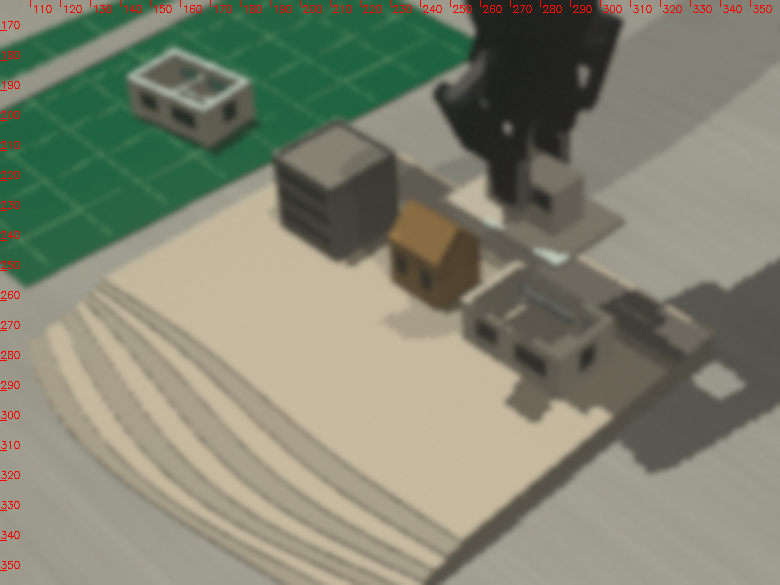

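The roof is up on its own: the house stands open-topped at about (278,272), with the gable at (240,240). I'm parking the roof behind the row.

Request:
{"name": "play_rows", "arguments": {"rows": [[20,[-0.02,-0.1,0.08],[0,0,0]],[20,[-0.02,-0.2,0.16],[0,0,0]],[20,[-0.02,-0.3,0.22],[0,0,0]],[20,[-0.02,-0.372,0.247],[0,0,0]],[20,[-0.02,-0.372,0.247],[0,0,0]],[20,[0.08,-0.372,0.247],[0,0,0]],[20,[0.18,-0.372,0.247],[0,0,0]],[20,[0.25,-0.372,0.247],[0,0,0]],[20,[0.3,-0.372,0.247],[0,0,0]],[20,[0.3,-0.372,0.247],[0,0,0]]]}}

```text
time: 8.75
eef_pos: [0.6255, -0.0535, 0.0462]
tcp_rot: [-0.009, 0.711, 0.012, 0.704]
contact_force: [-1.1, -0.5, -1.0]
opening: 0.298
```

```bash
python3 - <<'E'
from h import *
st()
move([.630,-.055,.040],.03)
E
```

```text
[ 0.6255 -0.0535  0.0462] [-1.1 -0.5 -1. ] toolx [-0.01   0.003 -1.   ] t 8.75 0.29826296436276173
shift [0.0204, -0.0056, 0.0151] turn [-0.0001, -0.0062, -0.0023]
shift [0.0204, -0.0056, 0.0151] turn [1.9998, -0.0036, 0.0098]
```

Request:
{"name": "play_rows", "arguments": {"rows": [[20,[0,0,0],[0,0,0]],[20,[0.01,0,0],[0,0,0]],[20,[0.016,0,0],[0,0,0]],[20,[0.02,0,0],[0,0,0]],[20,[0.02,0,0],[0,0,0]],[20,[0.02,0,0],[0,0,0]]]}}

```text
time: 9.25
eef_pos: [0.6308, -0.0552, 0.0475]
tcp_rot: [-0.011, 0.706, 0.01, 0.708]
contact_force: [-0.2, -0.5, -0.6]
opening: 0.296
```

Request:
{"name": "play_rows", "arguments": {"rows": [[20,[0.01,0,0],[0,0,0]],[20,[0.018,0,0],[0,0,0]],[20,[0.022,0,0],[0,0,0]],[20,[0.022,0,0],[0,0,0]],[20,[0.022,0,0],[0,0,0]]]}}

```text
time: 9.67
eef_pos: [0.631, -0.0553, 0.0416]
tcp_rot: [-0.011, 0.706, 0.01, 0.708]
contact_force: [-1.7, -0.3, 5.9]
opening: 0.3
```

Request:
{"name": "play_rows", "arguments": {"rows": [[45,[0,0,0],[0,0,0]],[50,[0,0,0],[0,0,0]],[50,[0,0,0],[0,0,0]],[50,[-0.1,0,0],[0,0,0]],[50,[-0.2,0,0],[0,0,0]],[90,[-0.3,0,0],[0,0,0]],[90,[-0.45,0,0],[0,0,0]],[90,[-0.45,0,0],[0,0,0]],[90,[-0.45,0,0],[0,0,0]]]}}

```text
time: 10.42
eef_pos: [0.6326, -0.0557, 0.1797]
tcp_rot: [-0.011, 0.703, 0.01, 0.711]
contact_force: [-0.8, 0.3, -0.4]
opening: 0.901
```

```bash
python3 - <<'E'
from h import *
st()
move([.541,-.344,.18],.174)
E
```

```text
[ 0.6326 -0.0557  0.1797] [-0.8  0.3 -0.4] toolx [ 0.01  -0.002 -1.   ] t 10.4167 0.9012351496179911
shift [-0.0021, -0.9514, -0.3338] turn [-0.0919, 0.0065, 0.002]
shift [-0.0021, -0.9514, -0.3338] turn [1.9081, 0.0029, -0.0097]
```

Request:
{"name": "play_rows", "arguments": {"rows": [[90,[0,-0.951,-0.334],[-0.092,0,0]],[90,[0,-0.951,-0.334],[-0.092,0,0]],[90,[0,-0.951,-0.334],[-0.092,0,0]],[90,[0,-0.951,-0.334],[-0.092,0,0]],[90,[0,-0.951,-0.334],[-0.092,0,0]],[90,[0,-0.951,-0.334],[-0.092,0,0]],[90,[0,-0.951,-0.334],[-0.092,0,0]],[90,[0,-0.951,-0.334],[-0.092,0,0]],[90,[0,-0.951,-0.334],[-0.092,0,0]],[90,[0,-0.951,-0.334],[-0.092,0,0]]]}}

```text
time: 11.25
eef_pos: [0.5376, -0.3431, 0.1729]
tcp_rot: [-0.06, 0.704, 0.062, 0.705]
contact_force: [0.1, -0.2, -0.4]
opening: 0.9
```

```bash
python3 - <<'E'
from h import *
st()
w=cams.read_camera("wrist");im=np.ascontiguousarray(w["color"][:,:,::-1])
box(w,im,(.5409,-.3442),.174,.026,.042,.04);w["color"]=im[:,:,::-1]
a=crop(w,180,120,200,140,4)
d=cams.read_camera("top")
im=np.ascontiguousarray(d["color"][:,:,::-1]);raw=crop(d,222,160,80,55,5)
box(d,im,(.553,.0528),.03,.026,.042,.054);d["color"]=im[:,:,::-1]
b=crop(d,222,160,80,55,5)
cv2.imwrite("pics/c3.png",np.vstack([a[:300],np.hstack([raw,b])]))
move([.541,-.344,.02],.174)
E
```

```text
[ 0.5376 -0.3431  0.1729] [ 0.1 -0.2 -0.4] toolx [-0.     0.003 -1.   ] t 11.25 0.8996122745208113
shift [0.5121, -0.0102, 0.0062] turn [0.0008, 0.0006, -0.0012]
shift [0.5121, -0.0102, 0.0062] turn [-1.9992, 0.0019, 0.001]
```

View pics/c3.png

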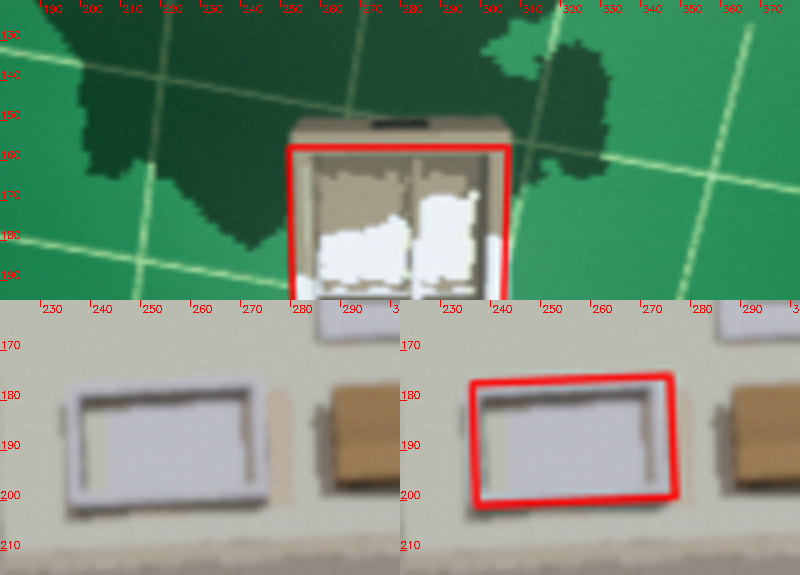

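The storey rim matches its outline. The house rim sits about 1.4 px left (about 3 mm toward +y) of the roof-based guess, which fits the lip play. I'll enlarge it to read it properly.

```bash
python3 - <<'E'
from h import *
d=cams.read_camera("top");d["color"]=np.mean([cams.read_camera("top")["color"] for _ in range(4)],0).astype(np.uint8)
im=cv2.convertScaleAbs(crop(d,228,168,56,42,14),alpha=1.6,beta=-110)
cv2.imwrite("pics/c4.png",im)
E
```

```text
(no output)
```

View pics/c4.png

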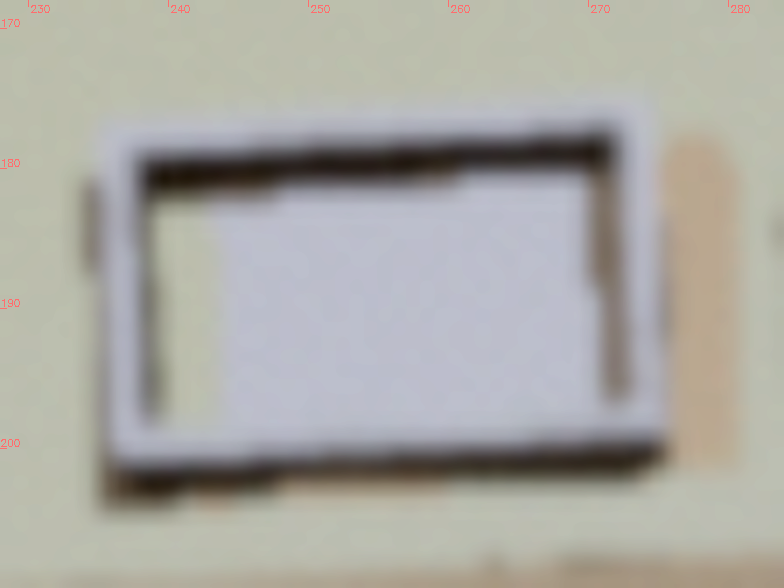

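Request:
{"name": "play_rows", "arguments": {"rows": [[90,[0.1,-0.01,0.006],[0,0,0]],[90,[0.2,-0.01,0.006],[0,0,0]],[90,[0.3,-0.01,0.006],[0,0,0]],[90,[0.4,-0.01,0.006],[0,0,0]],[90,[0.46,-0.01,0.006],[0,0,0]],[90,[0.5,-0.01,0.006],[0,0,0]],[90,[0.5,-0.01,0.006],[0,0,0]],[90,[0.5,-0.01,0.006],[0,0,0]],[90,[0.5,-0.01,0.006],[0,0,0]]]}}

```text
time: 12.35
eef_pos: [0.5424, -0.3467, 0.027]
tcp_rot: [-0.063, 0.703, 0.061, 0.706]
contact_force: [-0.2, -0.1, 0.5]
opening: 0.903
```

House rim corners are (235.4,176.9) (274.4,175.4) (275.4,199.4) (236,201.3). Now I'll lower the last bit and grip the storey.

Request:
{"name": "play_rows", "arguments": {"rows": [[90,[0.03,0.008,-0.003],[0,0,0]],[90,[0.055,0.008,-0.003],[0,0,0]],[90,[0.065,0.008,-0.003],[0,0,0]],[90,[0.065,0.008,-0.003],[0,0,0]],[50,[0.065,0.008,-0.003],[0,0,0]],[50,[0.065,0.008,-0.003],[0,0,0]],[50,[0.065,0.008,-0.003],[0,0,0]],[50,[0.065,0.008,-0.003],[0,0,0]],[50,[0.065,0.008,-0.003],[0,0,0]],[50,[0.065,0.008,-0.003],[0,0,0]]], "force": 35}}

```text
time: 13.18
eef_pos: [0.5401, -0.344, 0.0059]
tcp_rot: [-0.062, 0.703, 0.061, 0.705]
contact_force: [0.5, -0.1, 0.7]
opening: 0.603
```

```bash
python3 - <<'E'
from h import *
st()
d=cams.read_camera("top")
P=np.array([pix(d,u,.054) for u in[(235.4,176.9),(274.4,175.4),(275.4,199.4),(236,201.3)]])[:,:2]
print(P.mean(0),[np.linalg.norm(P[i]-P[i-1]).round(4) for i in range(4)])
y=P[0]-P[1]+P[3]-P[2];x=P[0]-P[3]+P[1]-P[2];print("yaw",np.arctan2(-y[0],y[1]),np.arctan2(x[1],x[0]))
E
```

```text
[ 0.5401 -0.344   0.0059] [ 0.5 -0.1  0.7] toolx [ 0.003 -0.001 -1.   ] t 13.1833 0.603374341547107
[0.55171771 0.05467065] [np.float64(0.0521), np.float64(0.0827), np.float64(0.0514), np.float64(0.0831)]
yaw 0.03296042688035458 0.026130580354312653
```

Request:
{"name": "play_rows", "arguments": {"rows": [[50,[-0.03,0,0],[0,0,0]],[50,[-0.1,0,0],[0,0,0]],[50,[-0.2,0,0],[0,0,0]],[50,[-0.3,0,0],[0,0,0]],[50,[-0.4,0,0],[0,0,0]],[50,[-0.5,0,0],[0,0,0]],[50,[-0.5,0,0],[0,0,0]],[50,[-0.5,0,0],[0,0,0]],[50,[-0.5,0,0],[0,0,0]]]}}

```text
time: 13.98
eef_pos: [0.5391, -0.3433, 0.155]
tcp_rot: [-0.061, 0.704, 0.062, 0.705]
contact_force: [-0.1, 0.1, -0.5]
opening: 0.603
```

```bash
python3 - <<'E'
from h import *
st()
move([.5517,.0547,.15],.03)
E
```

```text
[ 0.5391 -0.3433  0.155 ] [-0.1  0.1 -0.5] toolx [ 0.001  0.001 -1.   ] t 13.9833 0.6027002392602685
shift [0.0179, 1.2991, 0.2714] turn [0.0918, 0.0009, -0.0004]
shift [0.0179, 1.2991, 0.2714] turn [-1.9082, 0.0007, 0.0013]
```

Request:
{"name": "play_rows", "arguments": {"rows": [[50,[0,0.1,0.02],[0,0,0]],[50,[0,0.22,0.05],[0.01,0,0]],[50,[0,0.34,0.08],[0.02,0,0]],[50,[0,0.46,0.1],[0.03,0,0]],[50,[0,0.58,0.13],[0.05,0,0]],[50,[0,0.7,0.16],[0.06,0,0]],[50,[0,0.82,0.18],[0.08,0,0]],[50,[0,0.92,0.22],[0.092,0,0]],[50,[0,0.98,0.25],[0.092,0,0]],[50,[0,1.0,0.27],[0.092,0,0]]]}}

```text
time: 14.82
eef_pos: [0.5658, -0.0309, 0.1531]
tcp_rot: [-0.011, 0.708, 0.012, 0.706]
contact_force: [0.4, -0.5, -0.6]
opening: 0.604
```

```bash
python3 - <<'E'
from h import *
st()
move([.5517,.0547,.12],.03)
E
```

```text
[ 0.5658 -0.0309  0.1531] [ 0.4 -0.5 -0.6] toolx [-0.003  0.002 -1.   ] t 14.8167 0.6037837175843533
shift [0.111, 0.2866, -0.0372] turn [0.0019, -0.0016, -0.0012]
shift [0.111, 0.2866, -0.0372] turn [-1.9981, 0.002, -0.0025]
```

Request:
{"name": "play_rows", "arguments": {"rows": [[50,[0.02,0.1,-0.015],[0,0,0]],[50,[0.06,0.2,-0.03],[0,0,0]],[50,[0.1,0.26,-0.037],[0,0,0]],[50,[0.14,0.286,-0.037],[0,0,0]],[50,[0.17,0.286,-0.037],[0,0,0]],[50,[0.2,0.286,-0.037],[0,0,0]],[50,[0.2,0.286,-0.037],[0,0,0]],[50,[0.2,0.286,-0.037],[0,0,0]],[50,[0.2,0.286,-0.037],[0,0,0]],[50,[0.2,0.286,-0.037],[0,0,0]]]}}

```text
time: 15.65
eef_pos: [0.5547, 0.0503, 0.0964]
tcp_rot: [-0.01, 0.706, 0.01, 0.708]
contact_force: [0.2, -0.6, -1.0]
opening: 0.604
```

```bash
python3 - <<'E'
from h import *
st()
move([.5517,.0547,.054],.03)
w=cams.read_camera("wrist");im=np.ascontiguousarray(w["color"][:,:,::-1])
box(w,im,(.5517,.0547),.03,.026,.042,.054)
box(w,im,(.5517,.0547),.03,.026,.042,.020,(255,0,0))
w["color"]=im[:,:,::-1]
cv2.imwrite("pics/w4.png",crop(w,180,70,190,150,4))
E
```

```text
[0.5547 0.0503 0.0964] [ 0.2 -0.6 -1. ] toolx [ 0.004 -0.    -1.   ] t 15.65 0.6035704619997387
shift [0.1413, 0.015, -0.0101] turn [-0.001, 0.0024, 0.0002]
shift [0.1413, 0.015, -0.0101] turn [1.999, 0.0003, -0.0038]
```

View pics/w4.png

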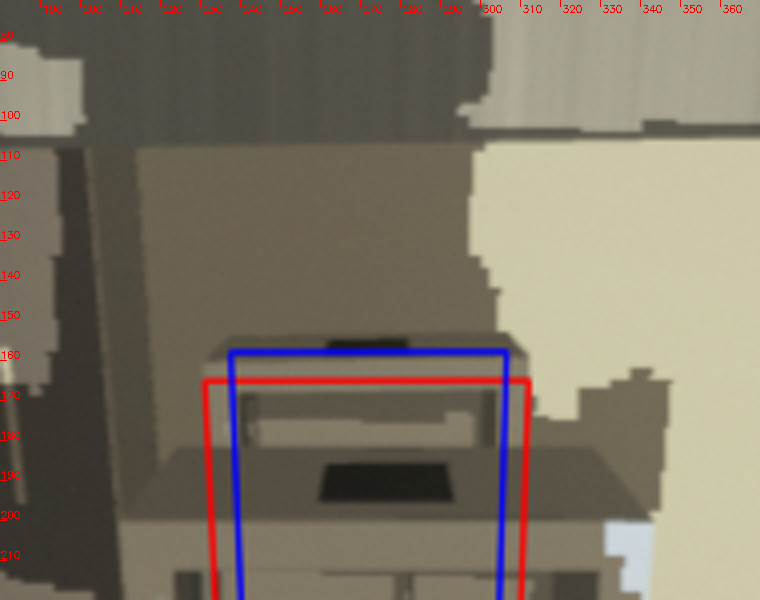

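In this view the house rim's far edge is at row 160.5 against a predicted 166. Its sides match at columns 231 and 312. The held storey's +y face has its top edge at row 200 and its lower edge at 183. I'll work out both offsets in the wrist frame.

```bash
python3 - <<'E'
from h import *
w=cams.read_camera("wrist");s=ctrl.get_state();A=R.from_quat(s["tcp_rot"]).as_matrix()
# tool frame: storey +y face at tool y=.042, top at tool x -.034, wall foot -.034+.034
for dy in(0,.002,.004):
  print(dy,[proj(w,s["eef_pos"]+A@np.array([tx,.042+dy,z])).round(1).tolist() for tx in(-.0341,-.0001) for z in(-.026,.026)])
for dy in(0,.002,.004):
  print(dy,[proj(w,[.5517+x-.03*.042,.0547+.042+dy,.054]).round(1).tolist() for x in(-.026,.026)],proj(w,[.5517,.0547+.042+dy,.02]).round(1))
E
```

```text
0 [[210.1, 206.5], [341.7, 206.4], [224.6, 186.6], [327.1, 186.5]]
0.002 [[209.7, 201.6], [342.0, 201.6], [224.3, 182.7], [327.3, 182.7]]
0.004 [[209.4, 196.7], [342.4, 196.7], [224.1, 178.8], [327.5, 178.8]]
0 [[230.8, 163.8], [311.7, 166.1]] [273.5 157.7]
0.002 [[230.7, 160.7], [311.9, 163.0]] [273.6 155.1]
0.004 [[230.7, 157.5], [312.1, 159.8]] [273.6 152.4]
```

Relative to the calibration both are offset about +2.3 to +2.5 mm in y, so they agree. The TCP target is (0.5517, 0.055) and I'm lowering the storey.

Request:
{"name": "play_rows", "arguments": {"rows": [[50,[0.02,0.016,-0.01],[0,0,0]],[50,[0.05,0.016,-0.01],[0,0,0]],[50,[0.08,0.016,-0.01],[0,0,0]],[50,[0.1,0.016,-0.01],[0,0,0]],[50,[0.11,0.016,-0.01],[0,0,0]],[50,[0.11,0.016,-0.01],[0,0,0]],[50,[0.11,0.016,-0.01],[0,0,0]]]}}

```text
time: 16.33
eef_pos: [0.5506, 0.0559, 0.0621]
tcp_rot: [-0.01, 0.707, 0.011, 0.708]
contact_force: [-0.5, -0.4, 0.5]
opening: 0.6
```

```bash
python3 - <<'E'
from h import *
st()
move([.5517,.055,.054],.03)
E
```

```text
[0.5506 0.0559 0.0621] [-0.5 -0.4  0.5] toolx [ 0.001  0.    -1.   ] t 16.3333 0.6000966243211932
shift [0.0269, -0.0032, 0.0036] turn [-0.0002, 0.0009, -0.0]
shift [0.0269, -0.0032, 0.0036] turn [1.9998, -0.0001, -0.0014]
```

Request:
{"name": "play_rows", "arguments": {"rows": [[50,[0.008,-0.003,0.003],[0,0,0]],[50,[0.014,-0.003,0.003],[0,0,0]],[50,[0.02,-0.003,0.003],[0,0,0]],[50,[0.026,-0.003,0.003],[0,0,0]],[50,[0.03,-0.003,0.003],[0,0,0]],[50,[0.03,-0.003,0.003],[0,0,0]],[50,[0.03,-0.003,0.003],[0,0,0]]]}}

```text
time: 16.92
eef_pos: [0.5518, 0.055, 0.0538]
tcp_rot: [-0.011, 0.706, 0.01, 0.708]
contact_force: [-0.9, 0.1, 1.5]
opening: 0.601
```

The TCP is at 0.0538 (expected 0.0539 when seated) with little contact force. Releasing and returning to the roof.

Request:
{"name": "play_rows", "arguments": {"rows": [[72,[0,0,0],[0,0,0]],[75,[0,0,0],[0,0,0]],[75,[0,0,0],[0,0,0]],[75,[-0.06,0,0],[0,0,0]],[75,[-0.16,0,0],[0,0,0]],[75,[-0.26,0,0],[0,0,0]],[75,[-0.38,0,0],[0,0,0]],[75,[-0.42,0,0],[0,0,0]],[75,[-0.42,0,0],[0,0,0]],[75,[-0.42,0,0],[0,0,0]]]}}

```text
time: 17.75
eef_pos: [0.5515, 0.055, 0.1795]
tcp_rot: [-0.011, 0.706, 0.01, 0.708]
contact_force: [-0.9, 0.4, -0.5]
opening: 0.749
```

```bash
python3 - <<'E'
from h import *
st()
move([.631,-.0553,.13],.03)
s=cams.read_camera("scene")
w=cams.read_camera("wrist");im=np.ascontiguousarray(w["color"][:,:,::-1])
box(w,im,(.5517,.0575),.03,.026,.042,.088);w["color"]=im[:,:,::-1]
cv2.imwrite("pics/c5.png",np.hstack([crop(s,220,210,100,110,4),crop(w,220,80,100,110,4)]))
E
```

```text
[0.5515 0.055  0.1795] [-0.9  0.4 -0.5] toolx [ 0.003 -0.    -1.   ] t 17.75 0.7489660775991909
shift [0.1659, -0.3754, 0.2534] turn [-0.0002, 0.002, 0.0001]
shift [0.1659, -0.3754, 0.2534] turn [1.9998, 0.0001, -0.0031]
```

View pics/c5.png

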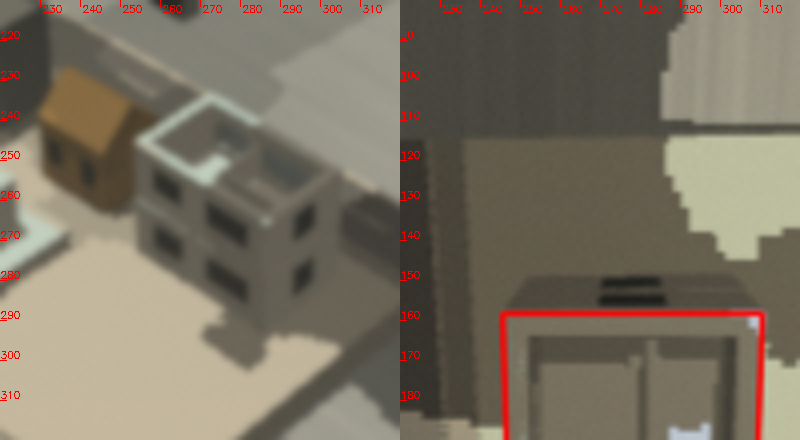

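The storey's walls are flush with the house, and the red outline sits on the rim at (246–311,158). Going to pick up the roof.

Request:
{"name": "play_rows", "arguments": {"rows": [[60,[0,-0.1,0.07],[0,0,0]],[60,[0,-0.2,0.14],[0,0,0]],[60,[0,-0.3,0.21],[0,0,0]],[60,[0.05,-0.375,0.253],[0,0,0]],[60,[0.15,-0.375,0.253],[0,0,0]],[60,[0.28,-0.375,0.253],[0,0,0]],[60,[0.38,-0.375,0.253],[0,0,0]],[60,[0.42,-0.375,0.253],[0,0,0]],[60,[0.42,-0.375,0.253],[0,0,0]],[60,[0.42,-0.375,0.253],[0,0,0]]], "force": 25}}

```text
time: 18.68
eef_pos: [0.6301, -0.0549, 0.0524]
tcp_rot: [-0.01, 0.707, 0.011, 0.707]
contact_force: [0.4, 0.7, 0.8]
opening: 0.601
```

```bash
python3 - <<'E'
from h import *
st()
move([.631,-.0553,.041],.03)
E
```

```text
[ 0.6301 -0.0549  0.0524] [0.4 0.7 0.8] toolx [-0.001  0.001 -1.   ] t 18.6833 0.6005232043223835
shift [0.038, -0.0016, 0.0029] turn [-0.0001, -0.0004, -0.0005]
shift [0.038, -0.0016, 0.0029] turn [1.9999, -0.0008, 0.0006]
```

Request:
{"name": "play_rows", "arguments": {"rows": [[60,[0.02,-0.001,0.002],[0,0,0]],[60,[0.035,-0.001,0.002],[0,0,0]],[60,[0.035,-0.001,0.002],[0,0,0]],[20,[0.035,-0.001,0.002],[0,0,0]],[20,[0.035,-0.001,0.002],[0,0,0]],[20,[0.035,-0.001,0.002],[0,0,0]],[20,[0.035,-0.001,0.002],[0,0,0]],[20,[0.035,-0.001,0.002],[0,0,0]]]}}

```text
time: 19.35
eef_pos: [0.6322, -0.0556, 0.0442]
tcp_rot: [-0.011, 0.706, 0.01, 0.708]
contact_force: [-0.6, 1.2, 3.5]
opening: 0.297
```

Request:
{"name": "play_rows", "arguments": {"rows": [[20,[-0.02,0,0],[0,0,0]],[20,[-0.1,0,0],[0,0,0]],[20,[-0.2,0,0],[0,0,0]],[20,[-0.3,0,0],[0,0,0]],[20,[-0.38,0,0],[0,0,0]],[20,[-0.42,0,0],[0,0,0]],[20,[-0.42,0,0],[0,0,0]],[20,[-0.42,0,0],[0,0,0]],[20,[-0.42,0,0],[0,0,0]]]}}

```text
time: 20.1
eef_pos: [0.6299, -0.0552, 0.1667]
tcp_rot: [-0.01, 0.708, 0.011, 0.706]
contact_force: [0.3, 0.8, -0.8]
opening: 0.297
```

```bash
python3 - <<'E'
from h import *
st()
move([.5518,.056,.14],.03)
E
```

```text
[ 0.6299 -0.0552  0.1667] [ 0.3  0.8 -0.8] toolx [-0.002  0.001 -1.   ] t 20.1 0.2970277054537095
shift [0.0898, 0.378, -0.249] turn [-0.0002, -0.0012, -0.0007]
shift [0.0898, 0.378, -0.249] turn [1.9998, -0.0011, 0.0018]
```

Request:
{"name": "play_rows", "arguments": {"rows": [[20,[0,0.1,-0.07],[0,0,0]],[20,[0,0.2,-0.14],[0,0,0]],[20,[0,0.3,-0.2],[0,0,0]],[20,[0.03,0.36,-0.24],[0,0,0]],[20,[0.07,0.378,-0.249],[0,0,0]],[20,[0.1,0.378,-0.249],[0,0,0]],[20,[0.12,0.378,-0.249],[0,0,0]],[20,[0.12,0.378,-0.249],[0,0,0]],[20,[0.12,0.378,-0.249],[0,0,0]]]}}

```text
time: 20.85
eef_pos: [0.5536, 0.0546, 0.132]
tcp_rot: [-0.01, 0.707, 0.01, 0.707]
contact_force: [1.1, -0.2, -0.6]
opening: 0.3
```

```bash
python3 - <<'E'
from h import *
st()
move([.5518,.056,.106],.03)
w=cams.read_camera("wrist")
A=R.from_quat(ctrl.get_state()["tcp_rot"]).as_matrix();e=ctrl.get_state()["eef_pos"]
for dy in(-.002,0,.002):print(dy,"slab top y edge",[proj(w,e+A@np.array([.0082,.046+dy,z])).round(1).tolist() for z in(-.03,.03)],"storey rim",[proj(w,[.5517-.0013+x,.055+.042+dy+.03*x,.088]).round(1).tolist() for x in(-.026,.026)])
cv2.imwrite("pics/w5.png",crop(w,180,90,190,140,4))
E
```

```text
[0.5536 0.0546 0.132 ] [ 1.1 -0.2 -0.6] toolx [ 0. -0. -1.] t 20.85 0.2995399851454907
shift [0.0866, 0.0048, -0.0058] turn [-0.0011, 0.0003, 0.0]
shift [0.0866, 0.0048, -0.0058] turn [1.9989, 0.0001, -0.0005]
-0.002 slab top y edge [[220.3, 179.9], [333.7, 180.0]] storey rim [[233.1, 173.6], [312.7, 173.4]]
0 slab top y edge [[220.1, 176.2], [333.9, 176.2]] storey rim [[233.0, 170.5], [312.9, 170.4]]
0.002 slab top y edge [[219.9, 172.4], [334.1, 172.5]] storey rim [[233.0, 167.5], [313.1, 167.3]]
```

View pics/w5.png

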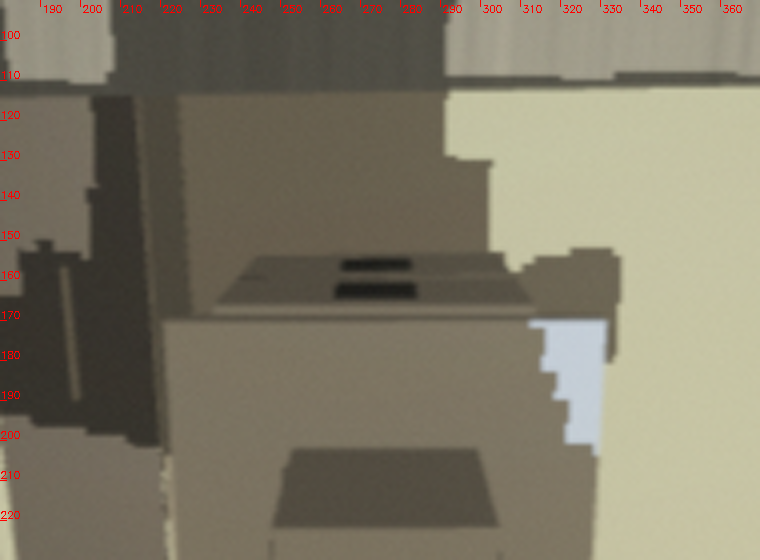

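The slab's +y edge is at row 171 and the storey rim at row 167, offsets of +2.8 and +2.3 mm in the same frame, so the TCP y target is 0.055. Lowering the roof.

Request:
{"name": "play_rows", "arguments": {"rows": [[20,[0.02,0.002,-0.006],[0,0,0]],[20,[0.04,0.002,-0.006],[0,0,0]],[20,[0.06,0.002,-0.006],[0,0,0]],[20,[0.068,0.002,-0.006],[0,0,0]],[20,[0.074,0.002,-0.006],[0,0,0]],[20,[0.08,0.002,-0.006],[0,0,0]],[20,[0.084,0.002,-0.006],[0,0,0]],[20,[0.084,0.002,-0.006],[0,0,0]],[20,[0.084,0.002,-0.006],[0,0,0]]]}}

```text
time: 21.65
eef_pos: [0.5517, 0.0563, 0.108]
tcp_rot: [-0.011, 0.706, 0.011, 0.708]
contact_force: [0.3, 0.1, -1.3]
opening: 0.299
```

Request:
{"name": "play_rows", "arguments": {"rows": [[20,[0.003,-0.003,0],[0,0,0]],[20,[0.006,-0.003,0],[0,0,0]],[20,[0.009,-0.003,0],[0,0,0]],[20,[0.009,-0.003,0],[0,0,0]],[20,[0.009,-0.003,0],[0,0,0]]]}}

```text
time: 22.07
eef_pos: [0.552, 0.0553, 0.1062]
tcp_rot: [-0.011, 0.706, 0.01, 0.708]
contact_force: [-1.2, -0.4, 5.6]
opening: 0.297
```

Seated, with z 0.1062 as expected and contact felt. Releasing and rising.

Request:
{"name": "play_rows", "arguments": {"rows": [[45,[0,0,0],[0,0,0]],[50,[0,0,0],[0,0,0]],[50,[0,0,0],[0,0,0]],[50,[-0.08,0,0],[0,0,0]],[50,[-0.18,0,0],[0,0,0]],[75,[-0.3,0,0],[0,0,0]],[75,[-0.3,0,0],[0,0,0]],[75,[-0.3,0,0],[0,0,0]]]}}

```text
time: 22.73
eef_pos: [0.5531, 0.0552, 0.198]
tcp_rot: [-0.011, 0.704, 0.01, 0.71]
contact_force: [-0.6, -0.1, 0.4]
opening: 0.748
```

```bash
python3 - <<'E'
from h import *
st()
# tree: jaw axis roughly along y for placing
d=cams.read_camera("top");cv2.imwrite("pics/c6.png",crop(d,95,180,70,90,6))
print(ctrl.get_state()["qpos"])
move([.4187,.3275,.18],1.6)
move([.4187,.3275,.18],.66)
E
```

```text
[0.5531 0.0552 0.198 ] [-0.6 -0.1  0.4] toolx [ 0.008 -0.    -1.   ] t 22.7333 0.747893024545066
[-8.31574911e-02  5.21210886e-02  1.91074806e+00  2.77131323e-04
  1.17512325e+00 -1.12910115e-01]
shift [0.0504, 0.92, -0.4163] turn [-0.9997, 0.0017, 0.0019]
shift [0.0504, 0.92, -0.4163] turn [1.0003, 0.0019, -0.0017]
shift [0.0504, 0.92, -0.4163] turn [-0.4013, 0.0022, 0.0008]
shift [0.0504, 0.92, -0.4163] turn [1.5987, 0.0011, -0.0028]
```

View pics/c6.png

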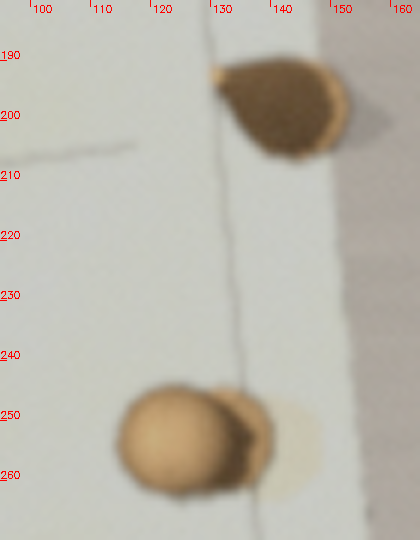

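The ball crown is at pixel (123.5,254), and the cone is well clear of it with its disc near (142,199).

```bash
python3 - <<'E'
from h import *
d=cams.read_camera("top");p=pix(d,(123.5,254),.05);print(p,pix(d,(142,199),.01))
move([p[0],p[1],.16],-1.57)
E
```

```text
[0.41663872 0.33060522 0.05      ] [0.53724904 0.30643697 0.01      ]
shift [0.1136, 0.9303, -0.4199] turn [1.0184, 0.0003, -0.0005]
shift [0.1136, 0.9303, -0.4199] turn [-0.9816, 0.0005, 0.0003]
```

Request:
{"name": "play_rows", "arguments": {"rows": [[90,[0,0.93,-0.42],[0.75,0,0]],[90,[0,0.93,-0.42],[0.75,0,0]],[90,[0,0.93,-0.42],[0.75,0,0]],[90,[0,0.93,-0.42],[0.75,0,0]],[90,[0,0.93,-0.42],[0.75,0,0]],[90,[0,0.93,-0.42],[0.75,0,0]],[90,[0,0.93,-0.42],[0.75,0,0]],[90,[0,0.93,-0.42],[0.75,0,0]],[90,[0,0.93,-0.42],[0.75,0,0]],[90,[0,0.93,-0.42],[0.75,0,0]]]}}

```text
time: 23.67
eef_pos: [0.4145, 0.3319, 0.1922]
tcp_rot: [0.378, 0.597, -0.38, 0.596]
contact_force: [-0.3, -0.0, -0.8]
opening: 0.899
```

```bash
python3 - <<'E'
from h import *
st();print(ctrl.get_state()["qpos"])
move([.4166,.3306,.14],-1.57)
E
```

```text
[0.4145 0.3319 0.1922] [-0.3 -0.  -0.8] toolx [-0.002 -0.002 -1.   ] t 23.6667 0.8990421349660211
[ 4.84355367e-01  6.04760071e-03  1.96447482e+00 -6.60496711e-04
  1.17374477e+00  1.61715515e+00]
shift [0.1741, 0.005, 0.0069] turn [0.2785, 0.0008, 0.0016]
shift [0.1741, 0.005, 0.0069] turn [-1.7215, -0.0021, 0.0011]
```

Request:
{"name": "play_rows", "arguments": {"rows": [[90,[0.1,0.005,0.007],[0.278,0,0]],[90,[0.17,0.005,0.007],[0.278,0,0]],[90,[0.17,0.005,0.007],[0.278,0,0]],[90,[0.17,0.005,0.007],[0.278,0,0]],[90,[0.17,0.005,0.007],[0.278,0,0]],[90,[0.17,0.005,0.007],[0.278,0,0]],[90,[0.17,0.005,0.007],[0.278,0,0]]]}}

```text
time: 24.25
eef_pos: [0.4191, 0.329, 0.143]
tcp_rot: [0.499, 0.501, -0.499, 0.502]
contact_force: [-0.7, -0.6, -0.1]
opening: 0.9
```

```bash
python3 - <<'E'
from h import *
st();w=cams.read_camera("wrist");cv2.imwrite("pics/w6.png",w["color"][:,:,::-1])
print(proj(w,[.4166,.3306,.05]),proj(w,[.4166,.3306,.0]))
g=cv2.cvtColor(w["color"],cv2.COLOR_RGB2HSV)
c=cv2.HoughCircles(cv2.medianBlur(cv2.cvtColor(w["color"],cv2.COLOR_RGB2GRAY),5),cv2.HOUGH_GRADIENT,1.5,30,param1=100,param2=25,minRadius=22,maxRadius=70);print(c)
move([.4166,.3306,.026],-1.57)
E
```

```text
[0.4191 0.329  0.143 ] [-0.7 -0.6 -0.1] toolx [ 0.001 -0.001 -1.   ] t 24.25 0.8995965666497572
[273.44663603 212.73573738] [273.82816532 197.27774827]
[[[111.75     221.25      69.1     ]
  [ 57.75      78.75      69.1     ]
  [ 95.25     246.75      69.1     ]
  [ 98.25      98.25      69.1     ]
  [407.25     207.75      64.15    ]
  [350.25     309.75      52.15    ]
  [213.75     219.75      60.85    ]
  [249.75     323.25      59.050003]
  [ 87.75      68.25      69.1     ]
  [ 83.25     204.75      67.45    ]
  [233.25     290.25      37.3     ]
  [377.25     224.25      50.800003]
  [  5.25     189.75      54.25    ]
  [123.75     122.25      59.199997]
  [453.75     360.75      52.9     ]
  [242.25     231.75      57.550003]
  [273.75     210.75      25.75    ]
  [431.25     246.75      69.1     ]
  [213.75     320.25      67.45    ]
  [ 95.25     356.25      47.050003]
  [ 47.25     186.75      55.75    ]
  [309.75      66.75      31.45    ]
  [155.25     135.75      65.8     ]
  [546.75      95.25      62.5     ]
  [ 39.75      53.25      40.9     ]
  [120.75     269.25      48.85    ]
  [315.75     252.75      32.2     ]
  [  2.25     155.25      29.2     ]]]
shift [0.3913, -0.0096, -0.0052] turn [0.0025, 0.0002, -0.0009]
shift [0.3913, -0.0096, -0.0052] turn [-1.9975, 0.0015, 0.0003]
```

View pics/w6.png

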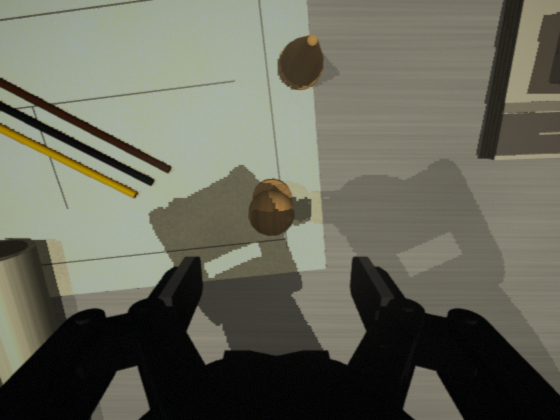

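The ball centre is at (271.5,213) against a predicted (273.4,212.7), a good match. Descending to grip it.

Request:
{"name": "play_rows", "arguments": {"rows": [[90,[0.1,-0.009,-0.005],[0,0,0]],[90,[0.2,-0.009,-0.005],[0,0,0]],[90,[0.3,-0.009,-0.005],[0,0,0]],[90,[0.37,-0.009,-0.005],[0,0,0]],[90,[0.39,-0.009,-0.005],[0,0,0]],[90,[0.39,-0.009,-0.005],[0,0,0]],[90,[0.39,-0.009,-0.005],[0,0,0]],[90,[0.39,-0.009,-0.005],[0,0,0]]]}}

```text
time: 24.97
eef_pos: [0.4186, 0.3315, 0.0288]
tcp_rot: [0.501, 0.5, -0.497, 0.502]
contact_force: [0.5, 0.7, 0.3]
opening: 0.897
```

```bash
python3 - <<'E'
from h import *
st();move([.4166,.3306,.026],-1.57)
E
```

```text
[0.4186 0.3315 0.0288] [0.5 0.7 0.3] toolx [ 0.005  0.002 -1.   ] t 24.9667 0.896656160206146
shift [0.0094, -0.0067, 0.003] turn [0.0019, -0.0011, -0.0034]
shift [0.0094, -0.0067, 0.003] turn [-1.9981, 0.0054, -0.0018]
```

Request:
{"name": "play_rows", "arguments": {"rows": [[90,[0.008,-0.006,0.003],[0,0,0]],[90,[0.008,-0.006,0.003],[0,0,0]],[40,[0.008,-0.006,0.003],[0,0,0]],[30,[0.008,-0.006,0.003],[0,0,0]],[30,[0.008,-0.006,0.003],[0,0,0]],[30,[0.008,-0.006,0.003],[0,0,0]],[30,[0.008,-0.006,0.003],[0,0,0]],[30,[0.008,-0.006,0.003],[0,0,0]],[30,[0.008,-0.006,0.003],[0,0,0]]], "force": 30}}

```text
time: 25.72
eef_pos: [0.4157, 0.33, 0.0249]
tcp_rot: [0.5, 0.5, -0.498, 0.501]
contact_force: [-0.4, -0.2, 4.0]
opening: 0.449
```

Request:
{"name": "play_rows", "arguments": {"rows": [[30,[-0.03,0,0],[0,0,0]],[30,[-0.1,0,0],[0,0,0]],[30,[-0.2,0,0],[0,0,0]],[30,[-0.3,0,0],[0,0,0]],[30,[-0.4,0,0],[0,0,0]],[30,[-0.5,0,0],[0,0,0]],[30,[-0.55,0,0],[0,0,0]],[30,[-0.55,0,0],[0,0,0]],[30,[-0.55,0,0],[0,0,0]]]}}

```text
time: 26.47
eef_pos: [0.415, 0.3298, 0.19]
tcp_rot: [0.5, 0.5, -0.498, 0.502]
contact_force: [-0.8, 0.7, -0.6]
opening: 0.445
```

```bash
python3 - <<'E'
from h import *
st();move([.63,.057,.19],-1.54)
E
```

```text
[0.415  0.3298 0.19  ] [-0.8  0.7 -0.6] toolx [ 0.003  0.001 -1.   ] t 26.4667 0.4450224896687069
shift [0.0017, 0.7135, 0.9119] turn [-0.0173, -0.0004, -0.0021]
shift [0.0017, 0.7135, 0.9119] turn [1.9827, -0.0033, 0.0005]
```

Request:
{"name": "play_rows", "arguments": {"rows": [[30,[0,0.07,0.09],[0,0,0]],[30,[0,0.15,0.19],[0,0,0]],[30,[0,0.23,0.29],[0,0,0]],[30,[0,0.31,0.39],[0,0,0]],[30,[0,0.39,0.49],[0,0,0]],[30,[0,0.47,0.59],[0,0,0]],[30,[0,0.55,0.69],[0,0,0]],[30,[0,0.63,0.79],[0,0,0]],[30,[0,0.69,0.87],[-0.01,0,0]],[30,[0,0.713,0.912],[-0.017,0,0]]]}}

```text
time: 27.3
eef_pos: [0.6303, 0.0535, 0.1863]
tcp_rot: [0.492, 0.507, -0.494, 0.506]
contact_force: [0.4, -0.2, -0.4]
opening: 0.445
```

Request:
{"name": "play_rows", "arguments": {"rows": [[30,[0,0,0],[0,0,0]],[30,[0,0,0],[0,0,0]],[30,[0,0,0],[0,0,0]],[30,[0,0,0],[0,0,0]]]}}

```text
time: 27.63
eef_pos: [0.6286, 0.0582, 0.1886]
tcp_rot: [0.492, 0.508, -0.492, 0.508]
contact_force: [-0.4, 0.3, -0.6]
opening: 0.443
```

```bash
python3 - <<'E'
from h import *
st();move([.63,.057,.045],-1.54)
w=cams.read_camera("wrist");cv2.imwrite("pics/w7.png",w["color"][:,:,::-1])
E
```

```text
[0.6286 0.0582 0.1886] [-0.4  0.3 -0.6] toolx [-0.  0. -1.] t 27.6333 0.44255228676313774
shift [0.4788, 0.0048, 0.0043] turn [0.0004, -0.0003, 0.0002]
shift [0.4788, 0.0048, 0.0043] turn [-1.9996, -0.0003, -0.0005]
```

View pics/w7.png

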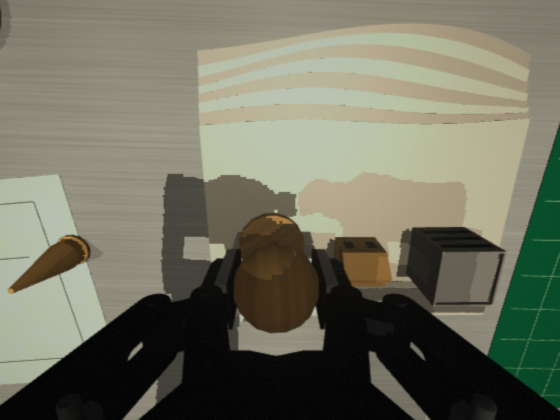

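The tree hangs upright in the grip, with the crown at (277,287). The cone is undisturbed, and the gable and block are in place. That was my 16th picture, so the remaining checks are numeric. Lowering now.

Request:
{"name": "play_rows", "arguments": {"rows": [[30,[0.1,0.005,0.004],[0,0,0]],[30,[0.2,0.005,0.004],[0,0,0]],[30,[0.3,0.005,0.004],[0,0,0]],[30,[0.38,0.005,0.004],[0,0,0]],[30,[0.42,0.005,0.004],[0,0,0]],[30,[0.44,0.005,0.004],[0,0,0]],[30,[0.44,0.005,0.004],[0,0,0]],[30,[0.44,0.005,0.004],[0,0,0]],[30,[0.44,0.005,0.004],[0,0,0]]]}}

```text
time: 28.43
eef_pos: [0.6332, 0.0559, 0.0603]
tcp_rot: [0.494, 0.506, -0.491, 0.509]
contact_force: [0.3, -0.2, 0.0]
opening: 0.443
```

Request:
{"name": "play_rows", "arguments": {"rows": [[30,[0.015,0,0],[0,0,0]],[30,[0.03,0,0],[0,0,0]],[30,[0.04,0,0],[0,0,0]],[30,[0.046,0,0],[0,0,0]],[30,[0.05,0,0],[0,0,0]],[30,[0.05,0,0],[0,0,0]],[30,[0.05,0,0],[0,0,0]],[30,[0.05,0,0],[0,0,0]]]}}

```text
time: 29.1
eef_pos: [0.6328, 0.0559, 0.0449]
tcp_rot: [0.493, 0.506, -0.491, 0.509]
contact_force: [-2.4, 0.4, 6.6]
opening: 0.445
```

Request:
{"name": "play_rows", "arguments": {"rows": [[48,[0,0,0],[0,0,0]],[54,[0,0,0],[0,0,0]],[65,[0,0,0],[0,0,0]],[75,[0,0,0],[0,0,0]],[75,[0,0,0],[0,0,0]],[75,[-0.08,0,0],[0,0,0]],[75,[-0.2,0,0],[0,0,0]],[75,[-0.33,0,0],[0,0,0]],[75,[-0.46,0,0],[0,0,0]],[75,[-0.5,0,0],[0,0,0]]]}}

```text
time: 29.93
eef_pos: [0.6346, 0.0556, 0.2006]
tcp_rot: [0.495, 0.504, -0.489, 0.511]
contact_force: [1.7, -0.7, 0.6]
opening: 0.75
```

```bash
python3 - <<'E'
from h import *
st();move([.5,-.4,.25],-1.54)
E
```

```text
[0.6346 0.0556 0.2006] [ 1.7 -0.7  0.6] toolx [ 0.014 -0.001 -1.   ] t 29.9333 0.7496549112097448
shift [-0.1695, -0.4923, 1.5046] turn [-0.0003, 0.0008, -0.0086]
shift [-0.1695, -0.4923, 1.5046] turn [1.9997, -0.0136, -0.0012]
```

Moving the arm out of the top camera's view for a numeric check.

Request:
{"name": "play_rows", "arguments": {"rows": [[75,[-0.15,0,0.05],[0,0,0]],[75,[-0.16,-0.1,0.16],[0,0,0]],[75,[-0.16,-0.15,0.28],[0,0,0]],[75,[-0.16,-0.2,0.4],[0,0,0]],[75,[-0.16,-0.25,0.52],[0,0,0]],[75,[-0.16,-0.3,0.64],[0,0,0]],[75,[-0.16,-0.35,0.76],[0,0,0]],[75,[-0.16,-0.4,0.88],[0,0,0]],[75,[-0.16,-0.45,1.0],[0,0,0]],[75,[-0.16,-0.45,1.0],[0,0,0]]]}}

```text
time: 30.77
eef_pos: [0.503, -0.2537, 0.2402]
tcp_rot: [0.494, 0.505, -0.494, 0.507]
contact_force: [-0.4, -0.1, -0.1]
opening: 0.748
```

```bash
python3 - <<'E'
from h import *
st();d=cams.read_camera("top");s=cams.read_camera("scene")
im=d["color"];h=cv2.cvtColor(im,cv2.COLOR_RGB2HSV)
# beech blobs in both views (gable, trees)
for n,c in(("top",d),("scene",s)):
    q=cv2.cvtColor(c["color"],cv2.COLOR_RGB2HSV);m=cv2.inRange(q,(5,90,40),(20,255,255));m=cv2.morphologyEx(m,cv2.MORPH_OPEN,np.ones((3,3)))
    k,l,t,ce=cv2.connectedComponentsWithStats(m)
    print(n,[(t[i].tolist(),ce[i].round(1).tolist()) for i in range(1,k) if 80<t[i,4]<1500])
print("expect top: gable",proj(d,[.556,-.04,.06]),"ball",proj(d,[.6328,.0559,.07]),"foot",proj(d,[.6328,.0559,.02]),"cone was (143,198)")
print("expect scene: gable",proj(s,[.556,-.04,.05]),"ball",proj(s,[.6328,.0559,.07]),"foot",proj(s,[.6328,.0559,.023]))
# white/bluish slab & box of the roof: min-area rect of bluish pixels near house
p=proj(d,[.5517,.055,.093]).round().astype(int);x0,y0=p-32;r=im[y0:y0+60,x0:x0+64].astype(int)
m=((r[...,2]-r[...,0]>4)&(r.sum(2)>330)).astype(np.uint8);k,l,t,ce=cv2.connectedComponentsWithStats(m);i=1+t[1:,4].argmax()
rc=cv2.minAreaRect(np.argwhere(l==i)[:,::-1].astype(np.float32)+[x0,y0] if 0 else (np.argwhere(l==i)[:,::-1]+np.array([x0,y0])).astype(np.float32))
print("slab rect",rc,"world",pix(d,rc[0],.093),"expect px",p)
B=cv2.boxPoints(rc);print([pix(d,b,.093)[:2].round(4).tolist() for b in B])
E
```

```text
[ 0.503  -0.2537  0.2402] [-0.4 -0.1 -0.1] toolx [ 0.001 -0.003 -1.   ] t 30.7667 0.748128301127166
top [([246, 140, 18, 21, 305], [254.5, 150.0]), ([289, 177, 21, 20, 401], [299.0, 186.8]), ([132, 191, 21, 15, 237], [142.5, 197.2])]
scene [([521, 0, 32, 57, 806], [536.1, 18.2]), ([212, 69, 21, 24, 377], [220.7, 80.9]), ([181, 82, 13, 23, 202], [186.4, 94.1]), ([398, 177, 19, 11, 140], [407.1, 182.3]), ([230, 227, 24, 35, 541], [241.9, 243.2]), ([237, 267, 21, 37, 595], [246.6, 285.0]), ([378, 314, 22, 46, 648], [390.2, 341.2])]
expect top: gable [300.16611801 185.28353674] ball [254.10380929 148.79050306] foot [255.25152125 154.25969592] cone was (143,198)
expect scene: gable [242.02539812 241.54929699] ball [245.44850215 275.71135265] foot [246.31113046 294.59053046]
slab rect ((254.03724670410156, 184.89427185058594), (28.9332275390625, 44.96098709106445), 87.61405944824219) world [0.55249057 0.055377   0.093     ] expect px [254 185]
[[0.5808, 0.1021], [0.5837, 0.0107], [0.5243, 0.0089], [0.5215, 0.0997]]
```

Everything matches the expected positions, so I'm handing in.

```bash
python3 -c "
from plant import ctrl
print(ctrl.sign_off(),ctrl.get_state()['time'])"
```

```text
the job is handed in; nothing more can be done
the job is handed in; nothing more can be done
```

The job is finished and handed in after about 31 s of robot time. No verdict came back from the sign-off.

- **What I did:** I stood the gable in the row between the house and the block. I then lifted the roof off alone, parked it behind the row, seated the storey on the house and put the roof back on top. The round-headed tree went last, behind the house. The cone was never touched.
- **House stack:** The storey's walls looked flush with the house from two cameras. In the final picture the roof slab measured about 91 x 59 mm, centred at (0.5525, 0.0554) with about 0.03 rad yaw, which is within about 1 mm of the house centre. The roof also came down at the expected seating height.
- **Gable and tree:** Both lie within about 2 px (3–4 mm) of their targets in the top view. The tree is about 80 mm behind the house centre, and it looks upright.
- **Cone:** It is within 1 px of where it started.
- **Disagreements and gaps:**
  - The wrist camera read about 2.5 mm further in +y than the top camera. I only used it to compare objects with each other.
  - The final checks were numeric, because I had used all 16 pictures. They did not re-measure the gable's yaw or the house's own position after the storey went on.

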